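Stand the angle plate on its foot against the stop bar

TASK

The small cast-iron angle plate is lying on its back on the granite marking-out plate. Working only by pushing with the fingers, never gripping, lifting or carrying it, tip it up onto its foot and push it along until the front edge of the foot sits flush along the clamped stop bar, between the two clamps, with its slotted back standing upright towards the robot. Push it lightly, leave the other things on the granite where they stand, and finish clear of it.

Things in the scene. Friction and masses are not known exactly. Their poses are not given: they have to be found in the camera images.
- angle_plate: L of dark cast iron, 0.6-1.1 kg, 70 mm wide, walls 10 mm thick: slotted back 90 mm long, slotted foot 80 mm. Origin: middle of the heel, the L's outer corner edge; y along it. -x runs along the back's outer face, +z along the foot's sole. At the start z is up: the back lies flat, from the heel towards the robot; the foot is a wall 80 mm high at its far end, x points within 0.5 rad of the bar's x
- heel_l (a point): Left end (+y) of the heel edge, body (0, 35, 0) mm. The heel is the edge the plate tips over; it stays down on the granite, and does not slide when the foot is pushed near its top, from its inner side, along body +x with 3 to 6 N
- heel_r (a point): Right end of the heel edge, body (0, -35, 0) mm. A web 8 mm thick in the middle of the inside corner reaches 40 mm out from the inner faces of back and foot
- toe_l (a point): Left end of the toe, the free edge of the foot on the sole side, body (0, 35, 80) mm: up in the air at the start, on the granite once the plate stands. Tipped past about 55 degrees, the plate drops onto its foot by itself
- toe_r (a point): Right end of the toe, at body (0, -35, 80) mm
- back_top (a point): Middle of the free edge of the back on its outer face, body (-90, 0, 0) mm. Standing: body x points down, z level from heel to toe, and the back is a wall 90 mm high above the heel, outer face towards the robot
- stop_bar: Ground steel bar 380 mm long (y), 40 mm deep (x), 20 mm high, clamped immovably on the far part of the granite. Origin: centre of its underside; x points away from the robot; its front face is at x = -20 mm. C-clamps hold it at y = -165 and +165 mm: screws at x = 0 rise to 120 mm above the granite with a 60 mm cross-handle on top, 16 mm wide frames run from there to the far side
- plate_top (a point): Centre of the upper face of the granite plate, 100 mm above the bench; the granite is 400 mm deep (x) by 630 mm wide (y) and immovable
- v_block: Bystander on the granite: steel V-block 60 x 55 x 80 mm with its clamp bow, and a bar 25 mm thick and 100 mm long clamped in it along its x; origin at the centre of its underside
- square: Bystander on the granite: engineer's square standing on its stock (75 x 18 x 20 mm), blade up to 105 mm; origin at the centre of its underside
- stepped_shaft: Bystander on the granite: upright turned steel shaft, 36 mm across at the foot, 82 mm high; origin at the centre of its underside
- bush: Bystander on the granite: low flanged brass bush, 48 mm across, 32 mm high, nearest to the work; origin at the centre of its underside
- height_gauge: Bystander at the rear right of the granite: height gauge on a base 55 x 85 mm, 300 mm tall; origin at the centre of its underside
There are look-alikes about, which are no part of the job. Leave any green or orange look-alike of the angle_plate alone.

How it is judged:
At the end, for the whole second after the job is handed in: The angle plate stands at rest on its foot (both ends of heel and toe within 4 mm of the granite's height, the back upright), both ends of the toe lie within 4 mm of the front face of the stop bar, between the clamps, and the back faces away from the bar (height (world z) of each of heel_l, heel_r, toe_l, toe_r below 0.104 m and height (world z) of back_top above 0.184 m and x of toe_l in the frame of stop_bar between -0.024 and -0.016 m and x of toe_r in the frame of stop_bar between -0.024 and -0.016 m and y of toe_l in the frame of stop_bar below 0.16 m and y of toe_r in the frame of stop_bar above -0.16 m and x of back_top in the frame of stop_bar below -0.09 m and linear speed of angle_plate below 0.01 m/s and angular speed of angle_plate below 0.1 rad/s); the robot touches nothing.
It fails at once if the angle plate was lifted or carried: an end of its heel left the granite by more than 15 mm (height (world z) of any of heel_l, heel_r above 0.115 m).
It fails at once if the angle plate was pinched or pushed hard (over 30 N from the fingers) (contact force between the fingers and angle_plate above 30 N).
It fails at once if a bystander on the granite was moved by more than 12 mm (distance of any of v_block, square, stepped_shaft, bush, height_gauge from where it was at the start of the episode above 0.012 m).
It fails at once if a standing bystander was knocked over (angle between any of v_block, square, stepped_shaft, bush, height_gauge's own z axis and vertical above 0.3 rad).
It also fails if it takes over 54 s, if anything falls off the work surface, if the arm or the gripper's body presses on something with over 40 N, if the wrist force passes 120 N, or if a joint passes its speed limit or range.

ROBOT

A 6-joint arm with a two-finger parallel gripper is mounted at the origin on the work surface. World frame = base frame: x ahead of the robot, y to its left, z up, the work surface at z = 0. Lengths are in m, angles in rad, forces in N, time in s.
With the tool pointing down it reaches from about 0.35 to 0.85 m from the base axis. Payload 8.1 kg.
Tool frame: the origin (TCP) lies between the finger pads; the fingertips stand 14 mm ahead of it and the grasp point (between the pads) lies 5 mm behind it; z points along the fingers, x is the direction in which the jaws open and shut, and the axes are right-handed (so a half turn about z gives the same grasp; the last joint's range is limited). The gripper opens to 85 mm and grips with 20 to 120 N. Pads are 22 mm wide; open, the fingers measure 114 mm over their backs; the gripper's body (76 mm by 85 mm) begins 54 mm behind the grasp point. The pads swing forward as they close: fully open they stand 13 mm farther back than shut.
Start: joints at [-0.085, 0.13, 1.488, -0, 1.523, -0.085], TCP at [0.6, 0, 0.245] pointing down, gripper open.
Joint ranges: [-2.96, 2.96], [-0.89, 2.26], [0.02, 2.5], [-1.34, 4.48], [0, 2.73], [-2.66, 2.66]. Speed limits (rad/s): [2.39, 2.39, 2.79, 3.14, 3.14, 3.14].

INTERFACE

Orientations are given as [roll, pitch, yaw] about the fixed x, y, z axes, in that order (R = Rz(yaw) Ry(pitch) Rx(roll)).
In Python, from cell import arm, eyes gives the robot as it stands.
- The arm moves only by the tool jog_arm, never from a script. Its argument "moves" is a list of rows, each an object with "hand": the closure, from 0 (fully open) to 1 (shut); "travel": the shift along the tool's x, y, z in m, a list of three; "dr": the turn, a rotation vector about the tool's x, y, z in degrees, a list of three. A call has 1 to 10 rows; each row shifts and turns the pose as measured when the row begins, along the tool's axes as they then stand; what a row does not reach is not made up. A row lasts 1/8 s, in which the tool goes at most 62.5 mm and 10.7 degrees, less where a joint would pass 70% of its speed; a pose out of reach is approached as far as the arm can. A call is refused whole if a number of a shift passes 0.0625 or a number of a turn 10.7, either way. A call with a gripper value outside its range is refused whole. The fingers move at their own pace and stop on an object; "force" is the grip in N (left out, the last holds). Time passes only in rows, so rows that do not move let the fingers close. It gives the time, the measured TCP pose, the force and the opening at its end, in the units of the state.
- arm.get_obs(): the state, without advancing time (a new reading comes with each control period).
- eyes.capture(name): name is "scene" or "side" or "wrist"; returns (picture, depth): 420x560x3 uint8, red, green, blue; 420x560 float32, m along the optical axis (not along the pixel's ray), 0 where there is no reading.
- eyes.calibration(name): a dict with "mtx" (3x3 intrinsics, pixels), "world_from_camera" (4x4, takes a point from camera to world coordinates). Camera axes: x right, y down, z forward; pixel columns grow to the right and rows downward; lengths in m; the calibration is good to about 2 mm. A picture is of the moment at which its call begins: read the wrist's pose just before it. calibration takes no time and is no camera call; for the wrist camera it gives the pose at the moment of the call.
- arm.job_done(): hands the job in, once; it reports no verdict.
The state is a dict: "time_s": time; "qpos": joint angles; "joint_vel": joint speeds; "effort": joint torques, N m; "tool_pos": TCP position; "orientation": TCP orientation; "force": force on the tool from outside, world axes, zero at the start; "torque": the same for the moment, N m; "width": finger opening in m.
Only numpy, scipy, OpenCV 4.12 (cv2) and the standard library are available. Lean on these libraries where they do the work, as an engineer would, in place of code of your own. Each camera call takes 0.05 s, during which the arm holds its last target.

## Working session

There is one attempt and no reset: what is moved stays moved. The work goes in short steps, Python scripts to look and compute and a tool call to move; the robot and the scene stay as the last step left them, time stands still between calls to the robot, and variables do not carry over. Pictures are saved under pics/ and viewed, and the job is handed in when it is done.

Besides the shell and the picture viewer there is one more tool, called after ">>>" by a JSON object that holds its "name" and its "arguments", one argument or row to a line. jog_arm: Moves the arm, as the interface text tells. Its arguments: {"type":"object","properties":{"moves":{"type":"array"},"force":{"type":"number"}},"required":["moves"]}

```bash
ls; mkdir -p pics; python3 - <<'E'
from cell import arm, eyes
import cv2,numpy as np
print(arm.get_obs())
for n in ("scene","side","wrist"):
    c=eyes.calibration(n); print(n,c["mtx"].tolist(),np.round(c["world_from_camera"],4).tolist())
    p,d=eyes.capture(n); cv2.imwrite(f"pics/{n}0.png",p[:,:,::-1]); np.savez(f"pics/{n}0.npz",p=p,d=d,K=c["mtx"],T=c["world_from_camera"])
E
```

```text
pics
{'time_s': 0.0, 'qpos': array([-8.54092031e-02,  1.31173613e-01,  1.48928456e+00, -3.63234220e-05,
        1.52302654e+00, -8.54368110e-02]), 'joint_vel': array([ 0.00079212, -0.00078444,  0.0021624 ,  0.00139789, -0.00055447,
        0.00024057]), 'effort': array([-1.90700346e-03, -5.69404185e+01, -5.00557995e+01, -2.19391650e-04,
        1.44415747e-02,  7.24149572e-05]), 'tool_pos': array([5.99462923e-01, 5.00293490e-05, 2.44234093e-01]), 'orientation': array([-3.14146734e+00,  1.88825294e-03,  2.94951281e-05]), 'force': array([-0.55011892, -0.51433916,  0.07485183]), 'torque': array([-0.00347996,  0.01939903,  0.00053711]), 'width': 0.08570972336602012}
scene [[424.12297484868446, 0.0, 280.0345821687827], [0.0, 424.12297484868446, 206.58725426839416], [0.0, 0.0, 1.0]] [[-0.8472, 0.3211, -0.4232, 0.9722], [0.5311, 0.5255, -0.6646, 0.8021], [0.009, -0.7879, -0.6157, 0.8578], [0.0, 0.0, 0.0, 1.0]]
side [[442.36971769229666, 0.0, 281.0183056806708], [0.0, 442.36971769229666, 208.07563860184717], [0.0, 0.0, 1.0]] [[0.7835, -0.3555, 0.5097, -0.2016], [-0.6214, -0.4547, 0.6381, -0.8043], [0.0049, -0.8166, -0.5771, 0.898], [0.0, 0.0, 0.0, 1.0]]
wrist [[309.99148716104094, 0.0, 277.44277348429233], [0.0, 309.99148716104094, 210.53364734398858], [0.0, 0.0, 1.0]] [[1.0, -0.0002, -0.0013, 0.6004], [-0.0006, -0.949, -0.3153, 0.0809], [-0.0011, 0.3153, -0.949, 0.3742], [0.0, 0.0, 0.0, 1.0]]
```

View pics/scene0.png

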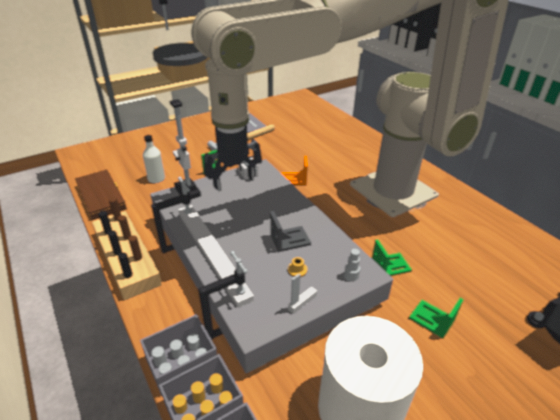

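View pics/side0.png

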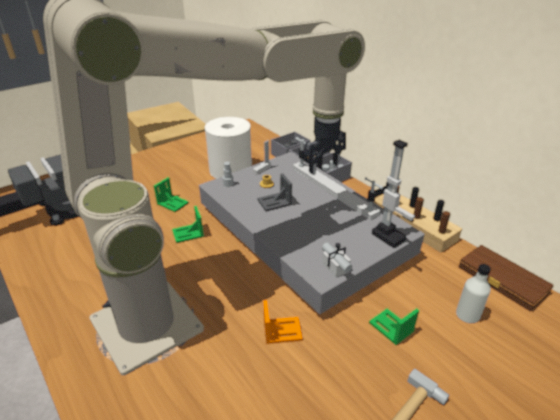

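View pics/wrist0.png

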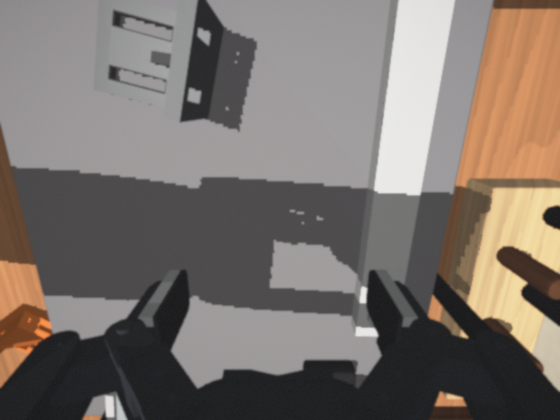

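```bash
python3 - <<'E'
import cv2,numpy as np
def crop(n,u0,v0,u1,v1,s):
    im=cv2.imread(f"pics/{n}0.png")[v0:v1,u0:u1]
    return cv2.resize(im,None,fx=s,fy=s,interpolation=cv2.INTER_CUBIC)
cv2.imwrite("pics/c_scene.png",crop("scene",150,150,350,300,4))
cv2.imwrite("pics/c_side.png",crop("side",200,130,360,250,5))
E
```

```text
(no output)
```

View pics/c_scene.png

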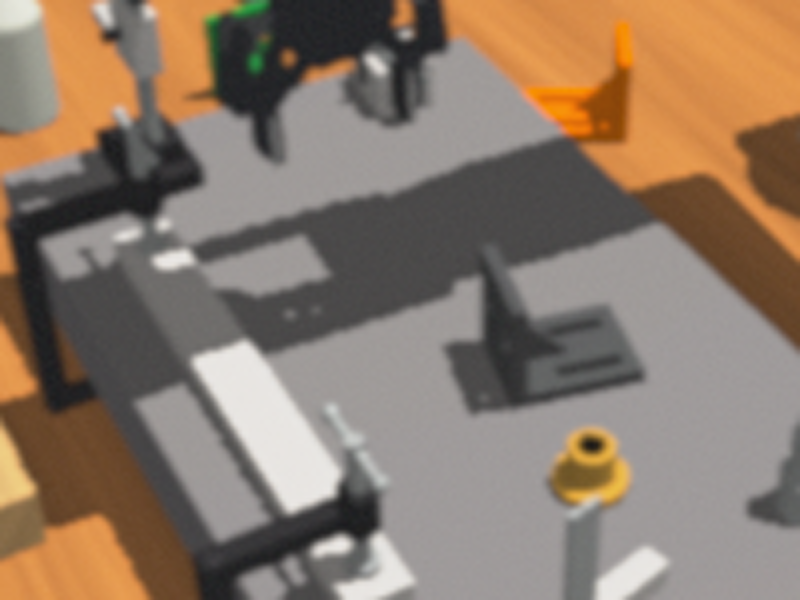

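View pics/c_side.png

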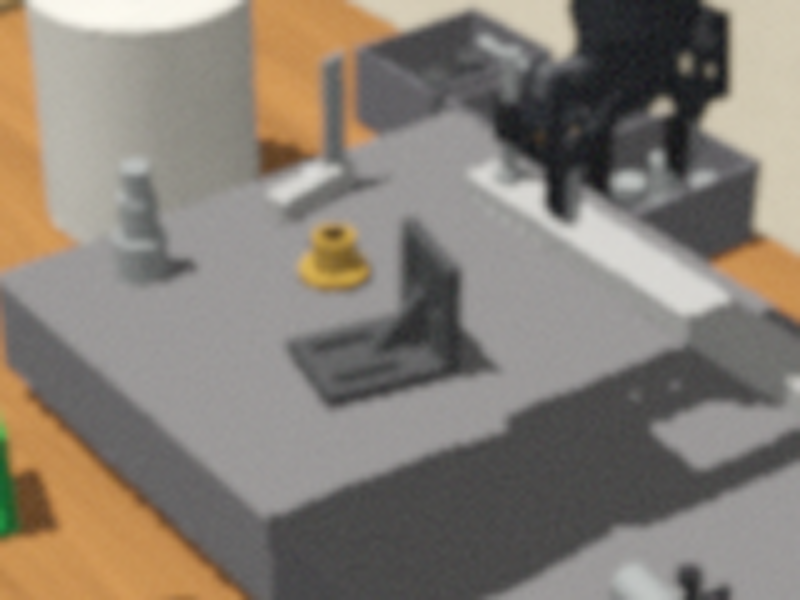

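The dark grey L on the granite at scene (285,235), side (275,195) and wrist (160,55) is the angle plate: back lying flat, slotted, foot standing up at the far end. The green ones (scene 390,258 / 435,315 / 210,160) and the orange one (298,172) are off the granite and the wrong colour.

```bash
cat > h.py <<'E'
import numpy as np,cv2
def load(n):
    z=np.load(f"pics/{n}.npz"); return z["p"],z["d"],z["K"],z["T"]
def cloud(p,d,K,T):
    v,u=np.mgrid[:d.shape[0],:d.shape[1]]
    P=np.stack([(u-K[0,2])*d/K[0,0],(v-K[1,2])*d/K[1,1],d],-1)@T[:3,:3].T+T[:3,3]
    P[d<=0]=np.nan
    return P
def ray(u,v,K,T,h):
    r=T[:3,:3]@np.array([(u-K[0,2])/K[0,0],(v-K[1,2])/K[1,1],1]); o=T[:3,3]
    return o+r*(h-o[2])/r[2]
E
python3 - <<'E'
from h import *
for n,box in (("scene0",(260,205,315,255)),("side0",(250,165,300,215)),("wrist0",(90,0,225,125))):
    p,d,K,T=load(n); P=cloud(p,d,K,T)
    u0,v0,u1,v1=box
    Q=P[v0:v1,u0:u1].reshape(-1,3); Q=Q[~np.isnan(Q[:,0])]
    print(n,len(Q),np.percentile(Q[:,2],[2,50,98]), 'plane z med', np.median(P[:,:,2][(abs(P[:,:,2]-.1)<.006)]))
    A=Q[(Q[:,2]>.125)&(Q[:,2]<.19)]; print(' foot',A.min(0),A.max(0),len(A))
    if len(A)>10:
        r=cv2.minAreaRect((A[:,:2]*1000).astype(np.float32)); print(r)
    B=Q[(Q[:,2]>.1055)&(Q[:,2]<.185)]; print(' all',B.min(0),B.max(0)); r=cv2.minAreaRect((B[:,:2]*1000).astype(np.float32)); print(r,np.round(cv2.boxPoints(r)).tolist())
# bar: bright pixels at z~.12
for n in ("scene0","side0","wrist0"):
    p,d,K,T=load(n); P=cloud(p,d,K,T)
    m=(abs(P[:,:,2]-.12)<.005)&(P[:,:,0]>.6)&(P[:,:,0]<.85)&(p.min(2)>170)
    Q=P[m]; 
    if len(Q)>20:
        r=cv2.minAreaRect((Q[:,:2]*1000).astype(np.float32)); print('bar',n,len(Q),np.median(Q,0),r,np.round(cv2.boxPoints(r)).tolist())
E
```

```text
scene0 2742 [0.09794343 0.10161725 0.18016785] plane z med 0.10069984513297714
 foot [0.51365928 0.07472088 0.1251334 ] [0.5571798  0.14766088 0.18349109] 291
((531.261474609375, 113.80606842041016), (74.4907455444336, 35.6450309753418), 75.15174102783203)
 all [ 0.45240016 -0.02486604  0.10550519] [0.5571798  0.16611989 0.18349109]
((491.8066711425781, 70.97401428222656), (176.8278350830078, 91.4457015991211), 75.69969940185547) [[426.0, -3.0], [514.0, -26.0], [558.0, 145.0], [469.0, 168.0]]
side0 2492 [0.0947906  0.09968698 0.17408006] plane z med 0.09851919643874163
 foot [0.51329059 0.06676839 0.12507999] [0.56466763 0.2293359  0.1814107 ] 281
((539.90576171875, 148.93264770507812), (162.3939208984375, 35.758270263671875), 78.87274169921875)
 all [0.45513316 0.06676839 0.10550347] [0.70145533 0.31035627 0.1814107 ]
((553.1654052734375, 188.81687927246094), (275.6077575683594, 155.83871459960938), 43.30495834350586) [[399.0, 151.0], [506.0, 38.0], [707.0, 227.0], [600.0, 340.0]]
wrist0 16789 [0.1000087  0.11106523 0.18192376] plane z med 0.10121204404697237
 foot [0.5151978  0.072
[... 353 characters left out ...]
[542.0, 72.0], [559.0, 141.0], [470.0, 163.0]]
bar scene0 1036 [0.69957787 0.10624583 0.12071735] ((685.4280395507812, -78.42010498046875), (120.63856506347656, 812.0927734375), 3.6628646850585938) [[599.0, 323.0], [651.0, -487.0], [772.0, -480.0], [720.0, 331.0]]
bar side0 486 [0.69255364 0.06162436 0.11837429] ((683.4715576171875, -97.61105346679688), (114.21878051757812, 833.765380859375), 3.553677797317505) [[601.0, 315.0], [652.0, -517.0], [766.0, -510.0], [715.0, 322.0]]
bar wrist0 10345 [0.7021414  0.08992074 0.12125758] ((700.7499389648438, 9.034942626953125), (288.0429992675781, 40.617279052734375), 88.4346694946289) [[677.0, -134.0], [717.0, -135.0], [725.0, 152.0], [684.0, 154.0]]
```

```bash
python3 - <<'E'
from h import *
p,d,K,T=load("scene0");P=cloud(p,d,K,T)
def rep(nm,u0,v0,u1,v1,zmin=.106,zmax=.4):
    Q=P[v0:v1,u0:u1].reshape(-1,3);Q=Q[(Q[:,2]>zmin)&(Q[:,2]<zmax)&(Q[:,0]>.3)]
    print(nm,len(Q),np.round(np.percentile(Q,[3,50,97],axis=0),3).tolist())
rep("bush",286,254,310,278); rep("shaft",342,246,364,282); rep("square",286,270,320,314)
rep("clampL handle",228,248,248,285,.19,.3); rep("clampR handle",172,172,192,205,.19,.24)
rep("gauge",165,95,205,200,.13,.45)
p,d,K,T=load("side0");P=cloud(p,d,K,T)
rep("clampR s",365,175,395,205,.19,.26);rep("vblock s",320,235,355,275);rep("gauge s",375,138,410,245,.12,.45)
rep("bush s",255,172,278,190)
# bar in both: x/y extents at low saturation near z .12
for n in("scene0","side0"):
    p,d,K,T=load(n);P=cloud(p,d,K,T)
    m=(abs(P[:,:,2]-.12)<.006)&(P[:,:,0]>.67)&(P[:,:,0]<.74)&(p.max(2).astype(int)-p.min(2)<25)&(abs(P[:,:,1])<.3)
    Q=P[m];print(n,len(Q),np.round(np.percentile(Q[:,1],[1,99]),3))
E
```

```text
bush 294 [[0.531, 0.205, 0.107], [0.555, 0.228, 0.122], [0.616, 0.314, 0.205]]
shaft 372 [[0.441, 0.294, 0.109], [0.457, 0.31, 0.143], [0.467, 0.319, 0.184]]
square 608 [[0.546, 0.227, 0.107], [0.61, 0.314, 0.121], [0.631, 0.322, 0.203]]
clampL handle 126 [[0.7, 0.192, 0.192], [0.706, 0.225, 0.216], [0.71, 0.254, 0.22]]
clampR handle 72 [[0.691, -0.138, 0.194], [0.696, -0.105, 0.216], [0.7, -0.074, 0.22]]
gauge 972 [[0.641, -0.226, 0.139], [0.656, -0.194, 0.236], [0.715, -0.079, 0.398]]
clampR s 250 [[0.642, -0.227, 0.197], [0.646, -0.202, 0.227], [0.699, -0.087, 0.257]]
vblock s 668 [[0.422, -0.272, 0.11], [0.438, -0.228, 0.141], [0.468, -0.181, 0.175]]
gauge s 1485 [[0.635, -0.265, 0.121], [0.65, -0.217, 0.224], [0.727, -0.119, 0.395]]
bush s 110 [[0.533, 0.195, 0.106], [0.546, 0.208, 0.12], [0.563, 0.288, 0.132]]
scene0 1556 [-0.235  0.246]
side0 790 [-0.261  0.236]
```

>>> {"name": "jog_arm", "arguments": {
  "moves": [
    {"hand": 1, "travel": [-0.028, -0.038, 0], "dr": [0, 0, 0]},
    {"hand": 1, "travel": [-0.028, -0.038, 0], "dr": [0, 0, 0]},
    {"hand": 1, "travel": [-0.028, -0.038, 0], "dr": [0, 0, 0]},
    {"hand": 1, "travel": [0, 0, 0], "dr": [0, 0, -10]},
    {"hand": 1, "travel": [0, 0, 0], "dr": [0, 0, -10]},
    {"hand": 1, "travel": [0, 0, 0], "dr": [0, 0, -10]},
    {"hand": 1, "travel": [0, 0, 0], "dr": [0, 0, -10]},
    {"hand": 1, "travel": [0, 0, 0], "dr": [0, 0, -10]},
    {"hand": 1, "travel": [0, 0, 0], "dr": [0, 0, -10]},
    {"hand": 1, "travel": [0, 0, 0], "dr": [0, 0, -10]}
  ],
  "force": 30
}}

```text
time_s: 1.4
tool_pos: [0.5105, 0.1176, 0.2406]
orientation: [-3.134, 0.003, 1.26]
force: [1.1, -0.5, -1.0]
width: -0.0
```

```bash
cat > shot.py <<'E'
import sys
from cell import arm,eyes
from h import *
def shot(n,tag):
    c=eyes.calibration(n);p,d=eyes.capture(n)
    cv2.imwrite(f"pics/{tag}.png",p[:,:,::-1]);np.savez(f"pics/{tag}.npz",p=p,d=d,K=c["mtx"],T=c["world_from_camera"])
for a in sys.argv[1:]:
    n,t=a.split(":");shot(n,t)
o=arm.get_obs();print(o["time_s"],o["tool_pos"],o["orientation"],o["force"],o["width"])
E
python3 shot.py wrist:w1
```

```text
1.45 [0.51046219 0.11761869 0.24053761] [-3.13384899e+00  2.50960802e-03  1.26890857e+00] [-0.08348259  0.44172705 -0.39127917] -4.4383935535725736e-05
```

View pics/w1.png

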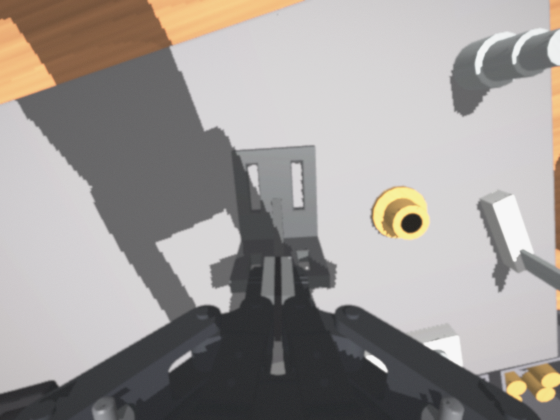

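>>> {"name": "jog_arm", "arguments": {
  "moves": [
    {"hand": 1, "travel": [-0.001, 0.005, 0.02], "dr": [0, 0, -3]},
    {"hand": 1, "travel": [0, 0, 0.02], "dr": [0, 0, 0]},
    {"hand": 1, "travel": [0, 0, 0.02], "dr": [0, 0, 0]},
    {"hand": 1, "travel": [0, 0, 0], "dr": [0, 0, 0]}
  ]
}}

```text
time_s: 1.95
tool_pos: [0.5142, 0.115, 0.1786]
orientation: [-3.133, 0.002, 1.312]
force: [-0.2, -0.1, 0.1]
width: -0.0003
```

```bash
python3 shot.py side:s1; python3 -c "
import cv2;im=cv2.imread('pics/s1.png')[110:250,200:400];cv2.imwrite('pics/s1c.png',cv2.resize(im,None,fx=4,fy=4,interpolation=2))"
```

```text
2.0 [0.51498297 0.11515259 0.17990101] [-3.13502592e+00  1.67649937e-03  1.31239062e+00] [-0.18182814 -0.5031781   0.72748403] -0.0001112449148338034
```

View pics/s1c.png

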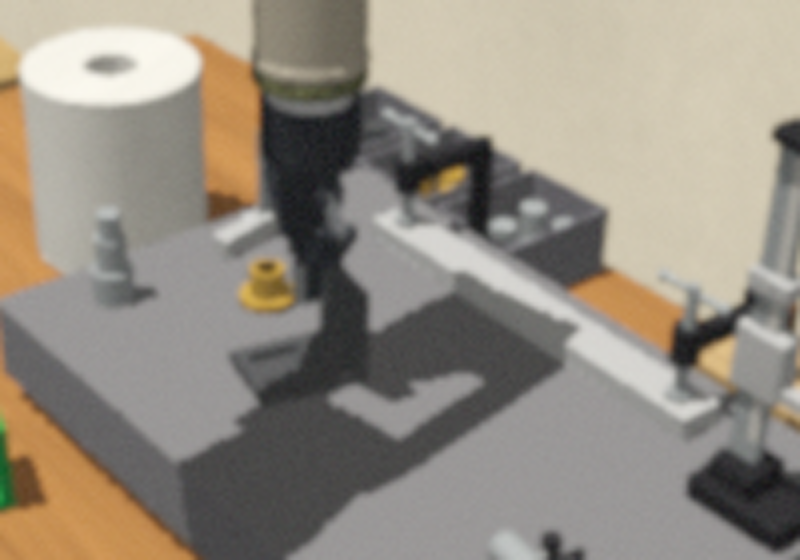

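Fingers stand just behind the foot wall (crop 315,285 against the foot at 345,310). Approaching slowly.

>>> {"name": "jog_arm", "arguments": {
  "moves": [
    {"hand": 1, "travel": [0, 0.004, 0], "dr": [0, 0, 0]},
    {"hand": 1, "travel": [0, 0.004, 0], "dr": [0, 0, 0]},
    {"hand": 1, "travel": [0, 0.004, 0], "dr": [0, 0, 0]},
    {"hand": 1, "travel": [0, 0.003, 0], "dr": [0, 0, 0]}
  ]
}}

```text
time_s: 2.5
tool_pos: [0.5317, 0.1114, 0.1831]
orientation: [-3.138, 0.0, 1.311]
force: [-3.1, 0.3, 0.7]
width: -0.0001
```

>>> {"name": "jog_arm", "arguments": {
  "moves": [
    {"hand": 1, "travel": [0, 0.003, 0], "dr": [0, 0, 0]},
    {"hand": 1, "travel": [0, 0.003, 0], "dr": [0, 0, 0]}
  ]
}}

```text
time_s: 2.75
tool_pos: [0.5377, 0.1099, 0.1833]
orientation: [-3.138, 0.0, 1.311]
force: [-3.8, 0.9, 2.4]
width: 0.0
```

>>> {"name": "jog_arm", "arguments": {
  "moves": [
    {"hand": 1, "travel": [0, 0.003, 0], "dr": [0, 0, 0]},
    {"hand": 1, "travel": [0, 0.003, 0], "dr": [0, 0, 0]}
  ]
}}

```text
time_s: 3.0
tool_pos: [0.5438, 0.1083, 0.1831]
orientation: [-3.138, -0.0, 1.311]
force: [-2.4, 0.5, 0.4]
width: -0.0001
```

```bash
cat > sc.sh <<'E'
python3 shot.py side:$1s scene:$1c
python3 -c "
import cv2,numpy as np
a=cv2.imread('pics/$1s.png')[130:250,220:370];b=cv2.imread('pics/$1c.png')[140:290,170:330]
a=cv2.resize(a,(400,320),interpolation=2);b=cv2.resize(b,(400,320),interpolation=2)
cv2.imwrite('pics/$1.png',np.hstack([a,b]))"
E
bash sc.sh t1
```

```text
3.1 [0.54388493 0.1082719  0.18309088] [-3.13761422e+00 -3.15097961e-05  1.31064010e+00] [-2.45749497  1.16417743  1.5190202 ] -0.00013667822109725609
```

View pics/t1.png

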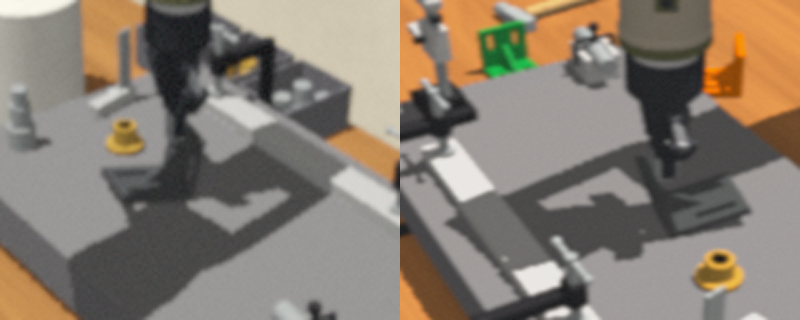

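>>> {"name": "jog_arm", "arguments": {
  "moves": [
    {"hand": 1, "travel": [0, 0.005, 0.001], "dr": [0, 0, 0]},
    {"hand": 1, "travel": [0, 0.005, 0.001], "dr": [0, 0, 0]},
    {"hand": 1, "travel": [0, 0.0055, 0.0015], "dr": [0, 0, 0]},
    {"hand": 1, "travel": [0, 0.0055, 0.002], "dr": [0, 0, 0]}
  ]
}}

```text
time_s: 3.6
tool_pos: [0.5658, 0.1026, 0.1775]
orientation: [-3.139, -0.0, 1.311]
force: [-0.8, 1.1, 0.1]
width: -0.0001
```

>>> {"name": "jog_arm", "arguments": {
  "moves": [
    {"hand": 1, "travel": [0, 0.005, 0.0025], "dr": [0, 0, 0]},
    {"hand": 1, "travel": [0, 0.005, 0.003], "dr": [0, 0, 0]},
    {"hand": 1, "travel": [0, 0.005, 0.0035], "dr": [0, 0, 0]}
  ]
}}

```text
time_s: 3.98
tool_pos: [0.5819, 0.0983, 0.1678]
orientation: [-3.14, -0.001, 1.311]
force: [-0.6, 0.5, -0.2]
width: -0.0
```

```bash
bash sc.sh t2
```

```text
4.075 [0.58163221 0.09811678 0.16729902] [-3.13900127e+00 -1.12875981e-04  1.31035768e+00] [-0.52118984 -0.09415788 -0.30588861] 1.0277424010012615e-05
```

View pics/t2.png

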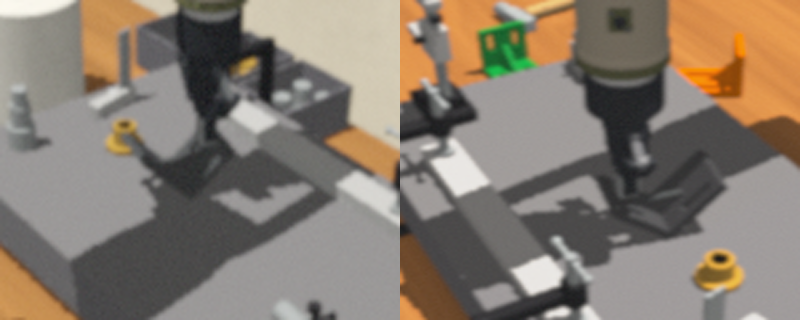

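>>> {"name": "jog_arm", "arguments": {
  "moves": [
    {"hand": 1, "travel": [0, 0.005, 0.004], "dr": [0, 0, 0]},
    {"hand": 1, "travel": [0, 0.004, 0.004], "dr": [0, 0, 0]},
    {"hand": 1, "travel": [0, 0.004, 0.004], "dr": [0, 0, 0]},
    {"hand": 1, "travel": [0, 0.002, 0.002], "dr": [0, 0, 0]}
  ]
}}

```text
time_s: 4.58
tool_pos: [0.5971, 0.0939, 0.1524]
orientation: [-3.139, 0.0, 1.31]
force: [0.4, -0.5, -0.3]
width: -0.0003
```

```bash
bash sc.sh t3
```

```text
4.675 [0.59692404 0.09390085 0.15241037] [-3.13916694e+00  6.09807290e-05  1.31025114e+00] [-0.60805392 -0.32744236  0.4130258 ] 0.00013101287711366852
```

View pics/t3.png

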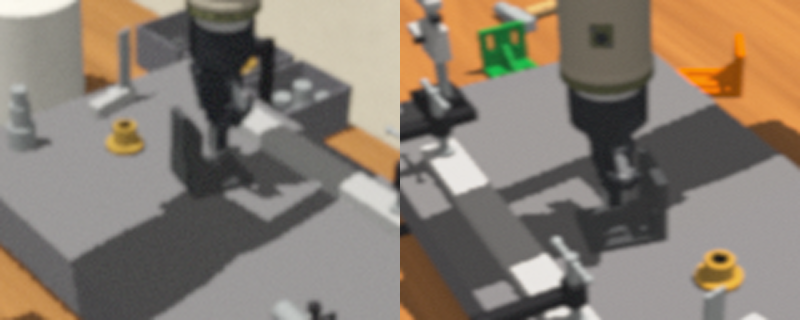

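It stands on its foot (back upright at left crop 180,150). Raising out and going round behind.

>>> {"name": "jog_arm", "arguments": {
  "moves": [
    {"hand": 1, "travel": [0, 0, -0.04], "dr": [0, 0, 0]},
    {"hand": 1, "travel": [0, 0, -0.05], "dr": [0, 0, 0]},
    {"hand": 1, "travel": [0, -0.05, -0.01], "dr": [0, 0, 0]},
    {"hand": 1, "travel": [0, -0.055, 0], "dr": [0, 0, 0]},
    {"hand": 1, "travel": [0, -0.04, 0], "dr": [0, 0, 0]},
    {"hand": 1, "travel": [0, 0, 0], "dr": [0, 0, 0]}
  ]
}}

```text
time_s: 5.42
tool_pos: [0.4535, 0.1323, 0.2566]
orientation: [-3.14, -0.001, 1.31]
force: [0.7, 0.3, 0.1]
width: 0.0004
```

```bash
bash sc.sh t4; python3 - <<'E'
from h import *
for n in("t4s","t4c"):
    P=cloud(*load(n)).reshape(-1,3)
    Q=P[(P[:,0]>.5)&(P[:,0]<.66)&(P[:,1]>.03)&(P[:,1]<.17)&(P[:,2]>.106)&(P[:,2]<.2)]
    A=Q[Q[:,2]>.14]
    print(n,len(Q),len(A),np.round(A.min(0),3),np.round(A.max(0),3))
    r=cv2.minAreaRect((Q[:,:2]*1000).astype(np.float32)); print(r,np.round(cv2.boxPoints(r)).tolist())
    r=cv2.minAreaRect((A[:,:2]*1000).astype(np.float32)); print(r,np.round(cv2.boxPoints(r)).tolist())
E
```

```text
5.525 [0.45549819 0.13169103 0.25676908] [-3.14055959e+00 -1.22076469e-03  1.30876746e+00] [ 0.65374953 -0.17123186 -0.29478626] -0.00022313188363300753
t4s 500 206 [0.543 0.065 0.14 ] [0.57  0.14  0.193]
((590.877197265625, 92.64591979980469), (78.274658203125, 83.25889587402344), 75.7972412109375) [[541.0, 65.0], [622.0, 44.0], [641.0, 120.0], [560.0, 141.0]]
((556.885009765625, 102.31462097167969), (76.3309555053711, 13.873976707458496), 77.96096801757812) [[542.0, 66.0], [556.0, 64.0], [572.0, 138.0], [558.0, 141.0]]
t4c 861 258 [0.543 0.07  0.14 ] [0.572 0.143 0.193]
((589.4165649414062, 97.6213150024414), (74.54505157470703, 80.79640197753906), 75.74498748779297) [[541.0, 71.0], [619.0, 52.0], [638.0, 124.0], [559.0, 144.0]]
((561.0360717773438, 105.4533462524414), (73.33697509765625, 21.911396026611328), 75.70001220703125) [[541.0, 73.0], [563.0, 67.0], [581.0, 138.0], [559.0, 144.0]]
```

View pics/t4.png

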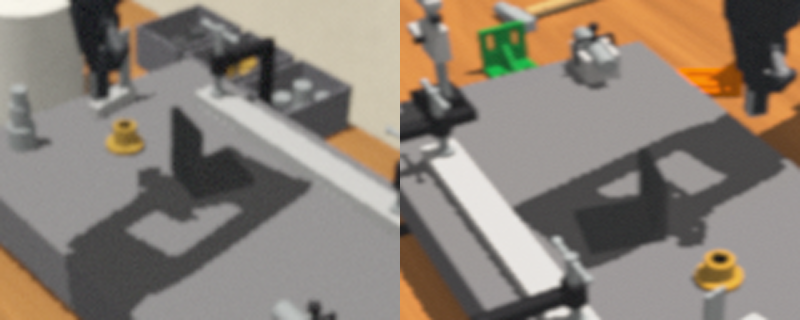

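Plate: heel (541,71)-(559,142) mm, toe (620,50)-(638,122) mm, 80 mm apart as it should be. Bar front is at x≈682 mm, yaw -1.5°. Next I push low on the back with two spread fingers squared to the bar and the tool tilted back, so the body clears the back.

>>> {"name": "jog_arm", "arguments": {
  "moves": [
    {"hand": 0.53, "travel": [-0.008, 0.024, 0], "dr": [0, 0, -7]},
    {"hand": 0.53, "travel": [-0.012, 0.024, 0], "dr": [0, 0, -7]},
    {"hand": 0.53, "travel": [0, 0, 0], "dr": [-9, 0, 0]},
    {"hand": 0.53, "travel": [0, 0, 0], "dr": [-9, 0, 0]},
    {"hand": 0.53, "travel": [0, 0, 0], "dr": [-9, 0, 0]},
    {"hand": 0.53, "travel": [0, 0, 0], "dr": [0, 0, 0]}
  ]
}}

```text
time_s: 6.28
tool_pos: [0.5044, 0.0986, 0.2495]
orientation: [2.673, 0.002, 1.557]
force: [0.0, 0.3, 0.5]
width: 0.0402
```

```bash
cat > st.py <<'E'
from cell import arm
import numpy as np
from scipy.spatial.transform import Rotation as R
o=arm.get_obs();M=R.from_euler("xyz",o["orientation"]).as_matrix();p=o["tool_pos"]
print("t",o["time_s"],"p",np.round(p,4),"w",round(o["width"],4),"F",np.round(o["force"],1));print("cols x,y,z\n",np.round(M,3))
import sys
if len(sys.argv)>1:
    t=np.array(list(map(float,sys.argv[1:4])));print("travel",np.round(M.T@(t-p),4))
    Y=-np.deg2rad(1.5)+np.pi/2; print("yaw err deg",np.rad2deg(Y-np.arctan2(M[1,0],M[0,0])))
E
python3 st.py .499 .103 .13
```

```text
t 6.275 p [0.5044 0.0986 0.2495] w 0.0402 F [0.  0.3 0.5]
cols x,y,z
 [[ 0.013  0.892  0.452]
 [ 1.    -0.011 -0.008]
 [-0.002  0.452 -0.892]]
travel [ 0.0045 -0.0589  0.1041]
yaw err deg -0.7309304783923499
```

>>> {"name": "jog_arm", "arguments": {
  "moves": [
    {"hand": 0.53, "travel": [0.0015, -0.0205, 0.034], "dr": [0, 0, 0.7]},
    {"hand": 0.53, "travel": [0.0015, -0.0205, 0.034], "dr": [0, 0, 0]},
    {"hand": 0.53, "travel": [0.0015, -0.0205, 0.034], "dr": [0, 0, 0]},
    {"hand": 0.53, "travel": [0, 0, 0], "dr": [0, 0, 0]}
  ]
}}

```text
time_s: 6.78
tool_pos: [0.5029, 0.1029, 0.136]
orientation: [2.675, -0.004, 1.543]
force: [0.1, -0.6, 0.1]
width: 0.0403
```

```bash
python3 st.py .499 .103 .128; python3 shot.py wrist:w5; bash sc.sh t5
```

```text
t 6.775 p [0.5029 0.1029 0.136 ] w 0.0403 F [ 0.1 -0.6  0.1]
cols x,y,z
 [[ 0.028  0.893  0.45 ]
 [ 1.    -0.027 -0.009]
 [ 0.004  0.45  -0.893]]
travel [-0.     -0.0071  0.0054]
yaw err deg 0.08275832295988068
6.825 [0.50484698 0.10313736 0.13921928] [ 2.66987898 -0.00501281  1.54326616] [-0.1972774   0.88068695  0.88759278] 0.04026165008364566
6.925 [0.50615105 0.10342443 0.14182121] [ 2.66449161 -0.00601091  1.54334233] [0.82865061 0.67261128 0.7439487 ] 0.04013452528771377
```

View pics/w5.png

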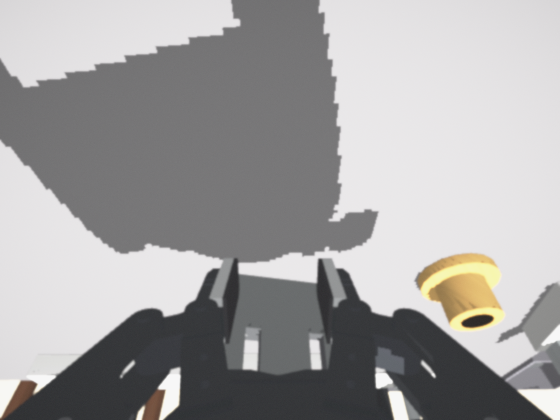

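View pics/t5.png

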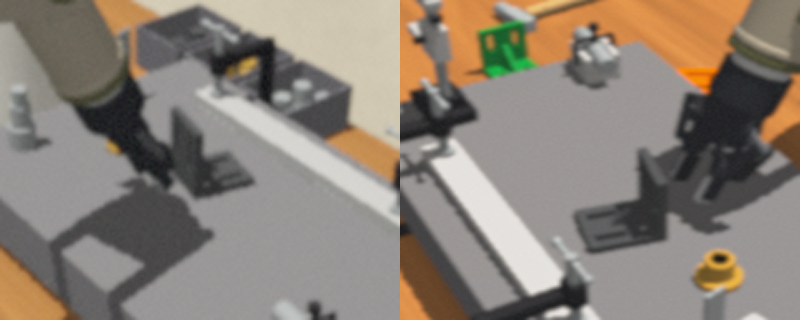

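>>> {"name": "jog_arm", "arguments": {
  "moves": [
    {"hand": 0.53, "travel": [0, -0.006, 0.013], "dr": [0, 0, 0]},
    {"hand": 0.53, "travel": [0, 0, 0], "dr": [0, 0, 0]},
    {"hand": 0.53, "travel": [0, 0, 0], "dr": [0, 0, 0]}
  ]
}}

```text
time_s: 7.3
tool_pos: [0.5099, 0.1037, 0.1315]
orientation: [2.659, -0.007, 1.543]
force: [0.1, -0.7, -0.2]
width: 0.0398
```

```bash
python3 st.py .51 .103 .126
```

```text
t 7.3 p [0.5099 0.1037 0.1315] w 0.0398 F [ 0.1 -0.7 -0.2]
cols x,y,z
 [[ 0.028  0.885  0.464]
 [ 1.    -0.028 -0.007]
 [ 0.007  0.464 -0.886]]
travel [-0.0007 -0.0025  0.0049]
yaw err deg 0.08958507607532586
```

>>> {"name": "jog_arm", "arguments": {
  "moves": [
    {"hand": 0.53, "travel": [0, 0.002, 0.006], "dr": [0, 0, 0]},
    {"hand": 0.53, "travel": [0, 0.004, 0.004], "dr": [0, 0, 0]},
    {"hand": 0.53, "travel": [0, 0.004, 0.003], "dr": [0, 0, 0]}
  ]
}}

```text
time_s: 7.68
tool_pos: [0.526, 0.1035, 0.125]
orientation: [2.657, -0.007, 1.543]
force: [0.4, 0.1, -0.1]
width: 0.0402
```

>>> {"name": "jog_arm", "arguments": {
  "moves": [
    {"hand": 0.53, "travel": [0, 0.0035, 0.0022], "dr": [0, 0, 0]},
    {"hand": 0.53, "travel": [0, 0.0035, 0.0022], "dr": [0, 0, 0]},
    {"hand": 0.53, "travel": [0, 0.0035, 0.0022], "dr": [0, 0, 0]}
  ]
}}

```text
time_s: 8.05
tool_pos: [0.5384, 0.1028, 0.1231]
orientation: [2.66, -0.007, 1.543]
force: [-4.5, -1.0, 1.9]
width: 0.0402
```

>>> {"name": "jog_arm", "arguments": {
  "moves": [
    {"hand": 0.53, "travel": [0, 0.0035, 0.0022], "dr": [0, 0, 0]},
    {"hand": 0.53, "travel": [0, 0.0035, 0.0022], "dr": [0, 0, 0]},
    {"hand": 0.53, "travel": [0, 0.0035, 0.0022], "dr": [0, 0, 0]}
  ]
}}

```text
time_s: 8.43
tool_pos: [0.5507, 0.102, 0.1213]
orientation: [2.663, -0.006, 1.542]
force: [-5.0, -1.0, 2.7]
width: 0.0402
```

```bash
bash sc.sh t6
```

```text
8.525 [0.55088114 0.10206525 0.12139916] [ 2.66211951 -0.00597952  1.54251031] [-0.74976763 -1.21850032  1.42538608] 0.04039836941512727
```

View pics/t6.png

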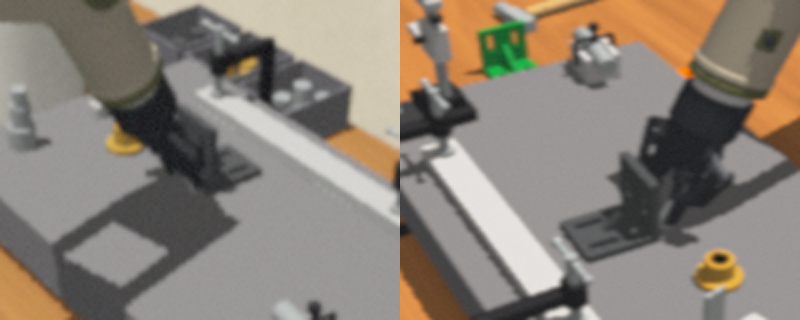

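>>> {"name": "jog_arm", "arguments": {
  "moves": [
    {"hand": 0.53, "travel": [0, 0.004, 0.0014], "dr": [0, 0, 0]},
    {"hand": 0.53, "travel": [0, 0.004, 0.0017], "dr": [0, 0, 0]},
    {"hand": 0.53, "travel": [0, 0.004, 0.0017], "dr": [0, 0, 0]},
    {"hand": 0.53, "travel": [0, 0.004, 0.0017], "dr": [0, 0, 0]},
    {"hand": 0.53, "travel": [0, 0.004, 0.0017], "dr": [0, 0, 0]}
  ]
}}

```text
time_s: 9.15
tool_pos: [0.5717, 0.1017, 0.1215]
orientation: [2.666, -0.006, 1.543]
force: [-4.4, 0.3, 0.6]
width: 0.0401
```

```bash
bash sc.sh t7; python3 - <<'E'
from h import *
for n in("t7s","t7c"):
    p,d,K,T=load(n);P=cloud(p,d,K,T)
    m=(P[...,0]>.55)&(P[...,0]<.70)&(P[...,1]>.03)&(P[...,1]<.17)&(P[...,2]>.106)&(P[...,2]<.116)&(p.max(2)<110)
    Q=P[m]
    r=cv2.minAreaRect((Q[:,:2]*1000).astype(np.float32)); print(len(Q),r,np.round(cv2.boxPoints(r)).tolist())
E
```

```text
9.25 [0.57206229 0.10166011 0.12174466] [ 2.6656425  -0.00607609  1.54270774] [-0.54606514 -0.78943595 -1.53611257] 0.04017361511643121
141 ((612.1582641601562, 94.46971130371094), (71.4902114868164, 101.95415496826172), 88.93071746826172) [[561.0, 60.0], [662.0, 58.0], [664.0, 129.0], [562.0, 131.0]]
413 ((616.8045043945312, 103.67511749267578), (72.71428680419922, 95.88814544677734), 88.44723510742188) [[568.0, 69.0], [664.0, 66.0], [666.0, 139.0], [570.0, 141.0]]
```

View pics/t7.png

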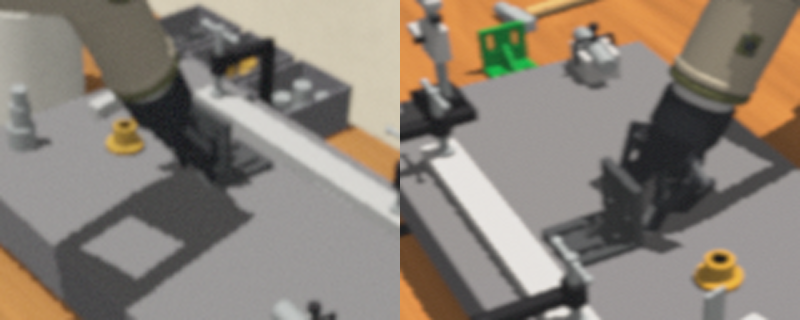

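Squared up now (1-1.5°), with the toe at x≈665 mm and about 17 mm to go. Slower from here.

>>> {"name": "jog_arm", "arguments": {
  "moves": [
    {"hand": 0.53, "travel": [0, 0.0035, 0.0014], "dr": [0, 0, 0]},
    {"hand": 0.53, "travel": [0, 0.0035, 0.0014], "dr": [0, 0, 0]},
    {"hand": 0.53, "travel": [0, 0.0025, 0.001], "dr": [0, 0, 0]}
  ]
}}

```text
time_s: 9.62
tool_pos: [0.582, 0.1014, 0.1218]
orientation: [2.668, -0.006, 1.543]
force: [-3.6, 0.2, -0.7]
width: 0.0399
```

>>> {"name": "jog_arm", "arguments": {
  "moves": [
    {"hand": 0.53, "travel": [0, 0.0018, 0.0007], "dr": [0, 0, 0]},
    {"hand": 0.53, "travel": [0, 0.0018, 0.0007], "dr": [0, 0, 0]}
  ]
}}

```text
time_s: 9.88
tool_pos: [0.5859, 0.1012, 0.1218]
orientation: [2.668, -0.006, 1.543]
force: [-2.9, 0.3, -2.2]
width: 0.0404
```

>>> {"name": "jog_arm", "arguments": {
  "moves": [
    {"hand": 0.53, "travel": [0, 0.0015, 0.0006], "dr": [0, 0, 0]}
  ]
}}

```text
time_s: 10.0
tool_pos: [0.5875, 0.1011, 0.1219]
orientation: [2.669, -0.006, 1.543]
force: [-3.8, -0.2, -1.9]
width: 0.0399
```

>>> {"name": "jog_arm", "arguments": {
  "moves": [
    {"hand": 0.53, "travel": [0, 0.0013, 0.0006], "dr": [0, 0, 0]}
  ]
}}

```text
time_s: 10.12
tool_pos: [0.5888, 0.1011, 0.1218]
orientation: [2.669, -0.006, 1.543]
force: [-8.6, 0.2, 0.6]
width: 0.0403
```

>>> {"name": "jog_arm", "arguments": {
  "moves": [
    {"hand": 0.53, "travel": [0, 0.0013, 0.0006], "dr": [0, 0, 0]}
  ]
}}

```text
time_s: 10.25
tool_pos: [0.5892, 0.1011, 0.1215]
orientation: [2.672, -0.005, 1.543]
force: [-26.9, -0.2, 16.5]
width: 0.0402
```

>>> {"name": "jog_arm", "arguments": {
  "moves": [
    {"hand": 0.53, "travel": [0, -0.004, -0.002], "dr": [0, 0, 0]},
    {"hand": 0.53, "travel": [0, -0.008, -0.004], "dr": [0, 0, 0]},
    {"hand": 0.53, "travel": [0, -0.018, -0.009], "dr": [0, 0, 0]}
  ]
}}

```text
time_s: 10.62
tool_pos: [0.5581, 0.1022, 0.1246]
orientation: [2.664, -0.006, 1.543]
force: [-0.5, -0.3, 0.1]
width: 0.0407
```

```bash
bash sc.sh t8; python3 - <<'E'
from h import *
for n in("t8s","t8c"):
    p,d,K,T=load(n);P=cloud(p,d,K,T)
    m=(P[...,0]>.59)&(P[...,0]<.70)&(P[...,1]>.03)&(P[...,1]<.17)&(P[...,2]>.106)&(P[...,2]<.116)&(p.max(2)<110)
    Q=P[m]
    r=cv2.minAreaRect((Q[:,:2]*1000).astype(np.float32)); print(len(Q),r,np.round(cv2.boxPoints(r)).tolist())
E
```

```text
10.725 [0.55660805 0.1023142  0.12360619] [ 2.66618565 -0.00606621  1.5430867 ] [ 0.87640291 -0.02147765  0.07558879] 0.0397965767999208
138 ((640.3034057617188, 91.8867416381836), (83.24198150634766, 63.510868072509766), 7.263918399810791) [[595.0, 118.0], [603.0, 55.0], [686.0, 66.0], [678.0, 129.0]]
357 ((638.932373046875, 102.48355102539062), (74.06725311279297, 72.29161071777344), 88.68309783935547) [[602.0, 66.0], [674.0, 65.0], [676.0, 139.0], [604.0, 140.0]]
```

View pics/t8.png

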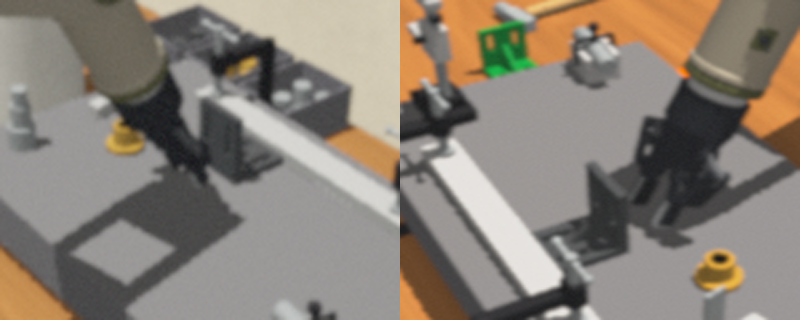

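>>> {"name": "jog_arm", "arguments": {
  "moves": [
    {"hand": 0.53, "travel": [0, 0.015, -0.044], "dr": [0, 0, 0]},
    {"hand": 0.53, "travel": [0, 0.02, -0.044], "dr": [0, 0, 0]},
    {"hand": 0.53, "travel": [0, 0.023, -0.044], "dr": [0, 0, 0]},
    {"hand": 0.53, "travel": [0, 0, 0], "dr": [9, 0, 0]},
    {"hand": 0.53, "travel": [0, 0, 0], "dr": [9, 0, 0]},
    {"hand": 0.53, "travel": [0, 0, 0], "dr": [9, 0, 0]},
    {"hand": 0.53, "travel": [-0.03, 0, 0], "dr": [0, 0, 10]},
    {"hand": 0.53, "travel": [-0.03, 0, 0], "dr": [0, 0, 10]},
    {"hand": 0.53, "travel": [-0.03, 0, 0], "dr": [0, 0, 10]},
    {"hand": 0.53, "travel": [0, 0, 0], "dr": [0, 0, 10]}
  ]
}}

```text
time_s: 11.98
tool_pos: [0.5365, 0.0116, 0.2761]
orientation: [-3.141, -0.01, 0.827]
force: [0.8, 0.6, 0.9]
width: 0.04
```

>>> {"name": "jog_arm", "arguments": {
  "moves": [
    {"hand": 0.53, "travel": [0, 0, 0], "dr": [0, 0, 10]},
    {"hand": 0.53, "travel": [0, 0, 0], "dr": [0, 0, 10]},
    {"hand": 0.53, "travel": [0, 0, 0], "dr": [0, 0, 10]},
    {"hand": 0.53, "travel": [0, 0, 0], "dr": [0, 0, 10]},
    {"hand": 0.53, "travel": [0, 0, 0], "dr": [0, 0, 10]},
    {"hand": 0.53, "travel": [0, 0, 0], "dr": [0, 0, 0]}
  ]
}}

```text
time_s: 12.72
tool_pos: [0.5413, 0.0095, 0.2785]
orientation: [-3.134, -0.017, -0.077]
force: [0.0, -1.0, 0.1]
width: 0.0404
```

```bash
python3 st.py .63 .03 .3; python3 shot.py wrist:w9
```

```text
t 12.725 p [0.5413 0.0095 0.2785] w 0.0404 F [ 0.  -1.   0.1]
cols x,y,z
 [[ 0.997 -0.077  0.017]
 [-0.077 -0.997  0.006]
 [ 0.017 -0.008 -1.   ]]
travel [ 0.0872 -0.0274 -0.0198]
yaw err deg 92.92245558888024
12.775 [0.54125973 0.0095141  0.27849641] [-3.13404776 -0.01688042 -0.07471473] [ 0.26434616 -0.03655321  0.09022753] 0.04025656361005784
```

View pics/w9.png

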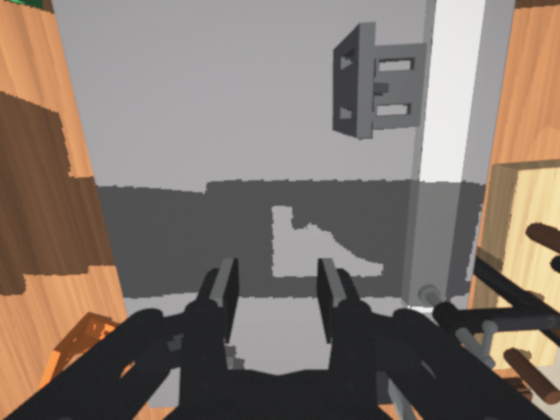

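The wrist picture shows the plate standing (back top at 365,80), toe at column ~424 and bar front at ~427. I'll move nearly over it to measure the gap.

>>> {"name": "jog_arm", "arguments": {
  "moves": [
    {"hand": 0.53, "travel": [0.04, -0.015, -0.01], "dr": [0, 0, -4]},
    {"hand": 0.53, "travel": [0.045, -0.015, -0.01], "dr": [0, 0, 0]},
    {"hand": 0.53, "travel": [0.02, 0, 0], "dr": [0, 0, 0]},
    {"hand": 0.53, "travel": [0, 0, 0], "dr": [0, 0, 0]}
  ]
}}

```text
time_s: 13.28
tool_pos: [0.6495, 0.037, 0.2995]
orientation: [-3.136, -0.017, 0.014]
force: [-0.1, 0.5, -0.4]
width: 0.0401
```

```bash
python3 shot.py wrist:w10; python3 - <<'E'
from h import *
im=cv2.imread('pics/w10.png');cv2.imwrite('pics/w10c.png',cv2.resize(im[0:200,150:400],None,fx=3,fy=3,interpolation=2))
p,d,K,T=load("w10");P=cloud(p,d,K,T)
x,y,z=P[...,0],P[...,1],P[...,2]
R=(x>.57)&(x<.75)&(y>.04)&(y<.17)
B=P[(abs(z-.12)<.005)&(x>.67)&(x<.74)&(y>-.09)&(y<.2)&(p.min(2)>95)]
for yy in np.arange(.05,.16,.01):
    b=P[(abs(y-yy)<.004)&(abs(z-.121)<.004)&(x>.665)&(x<.74)][:,0]; f=P[(abs(y-yy)<.004)&(z>.107)&(z<.1155)&(x>.6)&(x<.7)][:,0]
    bk=P[(abs(y-yy)<.004)&(z>.13)&(x>.57)&(x<.66)]
    print(round(yy,3),"bar front",np.round(np.percentile(b,2),4) if len(b)>5 else None,"foot x",np.round([np.percentile(f,2),np.percentile(f,98)],4) if len(f)>5 else None, "back x", np.round([bk[:,0].min(),bk[:,0].max(),bk[:,2].max()],4) if len(bk)>3 else None)
Q=P[R&(z>.107)&(x<.69)&(z<.2)]; Q=Q[(Q[:,2]<.116)|(Q[:,0]<.65)]
r=cv2.minAreaRect((Q[:,:2]*1000).astype(np.float32));print(r,np.round(cv2.boxPoints(r),1).tolist())
print("plane z",np.median(z[(abs(z-.1)<.006)]))
E
```

```text
13.325 [0.648948   0.03704636 0.29973049] [-3.13566405 -0.01704642  0.01379143] [-0.98961115  0.44985653 -0.20152165] 0.039959882518288005
0.05 bar front 0.6824 foot x [0.6819 0.6821] back x [0.5838 0.66   0.3794]
0.06 bar front 0.6828 foot x [0.6822 0.6824] back x [0.628  0.6599 0.3831]
0.07 bar front 0.6829 foot x [0.6139 0.6815] back x [0.6023 0.6127 0.1928]
0.08 bar front 0.6832 foot x [0.6132 0.6827] back x [0.6025 0.6129 0.1928]
0.09 bar front 0.6835 foot x [0.6143 0.6823] back x [0.6031 0.6134 0.193 ]
0.1 bar front 0.6838 foot x [0.6493 0.6831] back x [0.6036 0.6342 0.1932]
0.11 bar front 0.6839 foot x [0.6148 0.6827] back x [0.6034 0.6139 0.1934]
0.12 bar front 0.6843 foot x [0.6145 0.6836] back x [0.604  0.6143 0.1931]
0.13 bar front 0.6846 foot x [0.6152 0.6829] back x [0.6045 0.6145 0.1931]
0.14 bar front 0.6849 foot x [0.6149 0.6847] back x [0.605  0.6145 0.1925]
0.15 bar front 0.6853 foot x [0.6848 0.685 ] back x None
((643.561767578125, 106.64674377441406), (128.0571746826172, 80.45945739746094), 88.40316772460938) [[601.5999755859375, 43.79999923706055], [682.0, 41.5], [685.5999755859375, 169.5], [605.0999755859375, 171.8000030517578]]
plane z 0.10117633351354516
```

View pics/w10c.png

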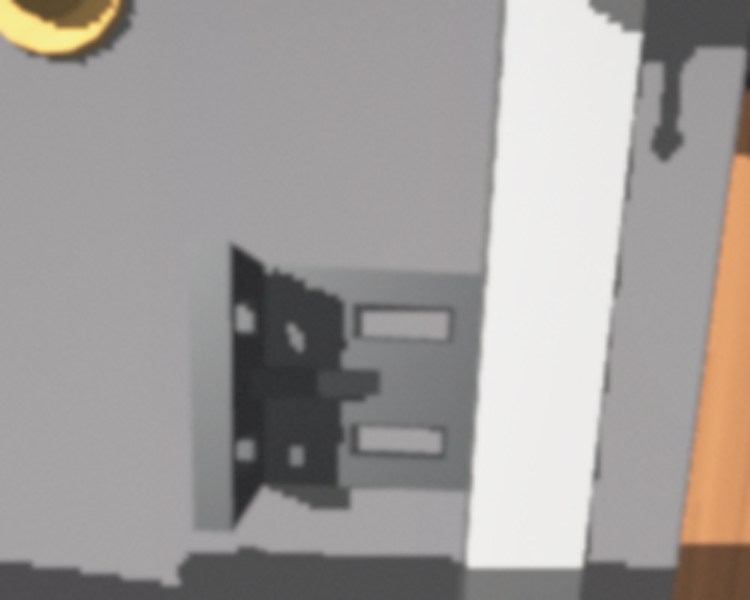

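The foot meets the bar all along. Back face to bar front is 80.4 mm at the right end and 79.9 mm at the left, against an 80 mm foot. The back top measures 0.192-0.193 m and the arm is clear.

```bash
python3 -c "
from cell import arm
print(arm.job_done()); o=arm.get_obs(); print(o['time_s'],o['force'])"
```

```text
the job is handed in; nothing more can be done
None
the job is handed in; nothing more can be done
```

I tipped the dark cast-iron plate up onto its foot with the shut fingers, then pushed it low on the back with two spread fingers until the foot met the stop bar. I backed off and handed the job in at about 13.3 s.

- **Position:** the last wrist view shows the foot flush along the bar, with a gap of about 1 mm or less at both ends. It sits at y from about 0.07 to 0.14 m, between the clamps at about -0.105 and 0.225 m.
- **Standing:** the back is upright towards the robot, with its top at about 0.192 m, and the arm was well clear.
- **Force, the one doubtful point:** at first contact with the bar the push peaked. The wrist sensor read 27 N along the push and about 31 N including the vertical part. That is a momentary value close to the 30 N limit, so I can't be sure it stayed under. I backed off at once.
- **Bystanders:** I did not measure them again after the push. The fingers stayed clear of them, and the pictures show no visible change.

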